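# Run the mould on the vibrating table

### The arm

A 6-joint arm with a two-finger parallel gripper is mounted at the origin on a cart in front of the work surface, level with it; the furniture and walls round the work are solid. World frame = base frame: x ahead of the robot, y to its left, z up, the work surface at z = 0. Lengths are in mm, angles in rad, forces in N, time in s.
With the tool pointing down it reaches from about 325 to 875 mm from the base axis. Payload 4.4 kg.
Tool frame: the origin (TCP) lies on the centre line of the jaws, within the pads' length; the fingertips stand ahead of it and the grasp point (between the pads) lies 6 mm ahead of it (ctrl.tcp_to_tips is the z of the fingertips in the tool frame, in mm); z points along the fingers, y is the line along which they close (so a half turn about z gives the same grasp; the last joint's range is limited). The gripper opens to 85 mm and grips with 20 to 120 N. Pads are 22 mm wide; open, the fingers measure 114 mm over their backs; the gripper's body (76 mm by 85 mm) begins 54 mm behind the grasp point. The pads swing forward as they close: fully open they stand 13 mm farther back than shut.
Start: joints at [-1.484, 0.207, 1.542, -0, 1.393, -0.15], TCP at [134.878, -558.959, 256.282] pointing down, gripper open.
Joint ranges: [-2.73, 2.73], [-0.86, 2.22], [0.23, 2.46], [-1.11, 4.25], [0.08, 2.63], [-2.82, 2.82]. Speed limits (rad/s): [2.79, 2.79, 3.14, 3.14, 3.14, 3.14].

### API

Orientations are given as a 3x3 rotation matrix whose columns are the frame's x, y, z axes.
In Python, from plant import ctrl, sensors, optics gives the robot as it stands. Calls block until the motion is done:
- ctrl.move_ptp(position, orientation): joint-space move of the TCP to a pose.
- ctrl.move_l(position, rot=None, vel=150, threshold=None): straight line of the TCP; rot=None keeps the orientation; vel is the mean speed in mm/s. With threshold (N) it stops when the force on the tool has changed by that much, and returns True; else False.
- ctrl.set_joints(angles): joint-space move.
- ctrl.gripper_to(opening, force=None): finger opening in mm; force is the grip in N (None keeps the last); returns when the fingers have stopped.
- ctrl.hold(seconds).
- ctrl.solve_ik(position, orientation): joint angles nearest the present ones, or None.
- sensors.read_state(): the state.
- optics.grab_frame(name): name is "scene" or "top" or "wrist"; returns (picture, depth): 420x560x3 uint8, red, green, blue; 420x560 float32, mm along the optical axis (not along the pixel's ray), 0 where there is no reading.
- optics.camera_params(name): a dict with "mtx" (3x3 intrinsics, pixels), "R" (3x3) and "t" (3): a world point X has camera coordinates R X + t; the wrist camera has in their place "T_tool_cam" (4x4, takes a point from camera to tool coordinates, whose origin is the TCP and whose axes are the flange's). Camera axes: x right, y down, z forward; pixel columns grow to the right and rows downward; lengths in mm; the calibration is good to about 2 mm. A picture is of the moment at which its call begins: read the wrist's pose just before it. camera_params takes no time and is no camera call.
A pose or a line that the arm cannot do raises ctrl.MotionError and nothing moves.
- ctrl.finish_job(): hands the job in; it is judged then, once.
The state is a dict: "t": time; "q": joint angles; "qvel": joint speeds; "tau": joint torques, N m; "eef_pos": TCP position; "eef_rot": TCP orientation; "force": force on the tool from outside, world axes, zero at the start; "wrist_torque": the same for the moment, N m; "grip_width": finger opening in mm; "grasp_force": force on a finger pad.
Only numpy, scipy, OpenCV 4.12 (cv2) and the standard library are available. Lean on these libraries where they do the work, as an engineer would, in place of code of your own. Each camera call takes 0.05 s, during which the arm holds its last target. There are 200 camera calls.

### The job

Set the carved wooden sweet mould flat in the nest of the small vibrating table; lower it in, do not drop it, and let go of it. Then take the key with the flat rectangular bow from the wooden key stand (leave the round-bowed one where it is), push it fully home in the key switch past its stiff pins, wiggling it if it sticks, and turn it a quarter turn clockwise. The table runs only while its key is held, so finish still gripping the key, held turned against its return spring.

Things in the scene. Friction and masses are not known exactly. Their poses are not given: they have to be found in the camera images.
- mould_mid (a point): Centre (half-way up) of the loose carved wooden sweet mould, a brown block 62 x 236 x 26 mm (0.15 to 0.3 kg) lying flat on the board, carved side up. x axis across the 62 mm width, y along the length, z up. Take it across the width at the middle, about 21 mm above its underside. Either end may go either way in the nest.
- vibrator: The vibrating table, a fixed low steel machine 150 mm (x) by 366 mm (y), origin under its centre on the board; x points away from the robot, y to the left, z up; yaw within 0.2 rad. On the left an aluminium deck with the mould nest, on the right a grey console 84 mm wide, its top 76 mm above the board, carrying the steel key switch.
- nest_floor (a point): Centre of the nest's flat floor, 46 mm above the board, axes as the vibrating table's. The nest is 66 mm (x) by 240 mm (y): rails 10 mm high with outward flared lips up to 15 mm at the four corners and both ends. The long sides are open over the middle 150 mm; the bare deck there, 62 mm to either side, leaves room for fingers. A sprung pin 2 mm proud in the floor gives way to the mould.
- keyhole (a point): Centre of the mouth of the key switch on its vertical axis, 94 mm above the board; axes as the vibrating table's. The slot takes the key straight down; at rest it is 22 mm long (x) and 7 mm wide (y), and a bevelled mouth 6 mm high, about 4 mm wider on every side at its rim, leads in. Its upper part (down to 12 mm below this point) is fixed; the plug under it turns.
- key_switch (a joint): Angle of the key switch's plug in rad: 0 at rest, 1.45 at its stop, growing clockwise as seen from above. A spring drives it back to 0 with about 0.03 Nm at rest and 0.1 Nm at the stop; the key has about 0.1 rad of play in it.
- run_key_bow (a point): Centre of the flat black rectangular bow of the key to use, upright, tip down, in one of the stand's slots. Bow 34 mm wide (x), 10 mm thick (y), 42 mm high; pinch it across the 10 mm. Below it a 5.5 mm round neck 20 mm long and a steel bit 20 mm wide (x), 5 mm thick (y), 24 mm high, nose tapered, tip 65 mm below this point. A half turn makes no difference. About 80 g.
- run_key_tip (a point): The middle of the lower end of that key's bit, on the key's axis; axes as the bow's.
- drawer_key_bow (a point): Centre of the bow of the other key, a black upright disc 34 mm in diameter and 8 mm thick, in the other slot of the stand. It is not to be used.
- key_stand: Fixed wooden block 50 x 130 x 48 mm, origin under its centre, with two slots through it 33 mm to either side of the centre along its y axis, both slots' length along that y axis. The keys hang in them with the undersides of their bows on the block's top, in either order.
- slot_bottom (a point): Bottom of the slot on the switch's axis, 40 mm below the mouth. The key can turn only with its tip within 4 mm of this point (bit wholly in the plug), and is trapped while turned. On the way in, three sprung pins press on the flats of the bit from both sides; pushing past them takes 5 to 20 N.

How it is judged:
By the outcome, as a careful person would: the job done as asked, in the order asked, and still so for the second after the job is handed in, while the arm keeps its last pose, push and grip.
It also fails if it takes over 72 s, if anything falls off the work surface, if the arm or the gripper's body presses on something with over 40 N, if the wrist force passes 120 N, or if a joint passes its speed limit or range.

## Working session

There is one attempt and no reset: what is moved stays moved. The work goes in short steps, each a Python script; the robot and the scene stay as the last script left them, time stands still between calls to the robot, and variables do not carry over. Pictures are saved under pics/ and viewed, at most 10 in all, crops included, and the job is handed in when it is done.

```bash
mkdir -p pics; ls; python3 - <<'E'
from plant import ctrl,sensors,optics
import cv2,numpy as np
for n in("top","scene"):
    p,d=optics.grab_frame(n); cv2.imwrite(f"pics/{n}0.png",p[:,:,::-1]); np.save(f"pics/{n}0.npy",d)
    c=optics.camera_params(n); print(n,c["mtx"].tolist(),(-c["R"].T@c["t"]).round(),c["R"].round(2).tolist())
print(optics.camera_params("wrist"),ctrl.tcp_to_tips,sensors.read_state())
E
```

```text
pics
top [[383.3229498867922, 0.0, 276.637407158685], [0.0, 383.3229498867922, 204.89876213470012], [0.0, 0.0, 1.0]] [460. -61. 943.] [[-0.03, -1.0, 0.01], [-0.99, 0.03, -0.12], [0.12, -0.01, -0.99]]
scene [[389.4703395452028, 0.0, 282.53091948876556], [0.0, 389.4703395452028, 205.31145494998603], [0.0, 0.0, 1.0]] [ 142. -469.  728.] [[0.7, -0.72, 0.0], [-0.53, -0.52, -0.67], [0.48, 0.47, -0.74]]
{'mtx': array([[354.0678285 ,   0.        , 273.80234888],
       [  0.        , 354.0678285 , 205.06692039],
       [  0.        ,   0.        ,   1.        ]]), 'T_tool_cam': array([[-9.70404770e-05, -9.61228870e-01, -2.75751792e-01,
         6.91492496e+01],
       [ 9.99999989e-01, -1.23713079e-04,  7.93326021e-05,
         9.67182772e-01],
       [-1.10370891e-04, -2.75751781e-01,  9.61228871e-01,
        -1.17653980e+02],
       [ 0.00000000e+00,  0.00000000e+00,  0.00000000e+00,
         1.00000000e+00]])} 25.0 {'t': 0.1, 'q': array([-1.48450955e+00,  2.07354574e-01,  1.54280988e+00,  1.37977176e-05,
        1.39349142e+00, -1.50496463e-01]), 'qvel': array([-0.0015965 , -0.00177391, -0.00378775,  0.00080395,  0.00098371,
       -0.00105266]), 'tau': array([-8.91183645e-04, -3.84096944e+01, -2.92549038e+01, -2.90406369e-04,
        4.86209057e-03, -1.19647362e-05]), 'eef_pos': array([ 134.82194727, -558.32611878,  255.23115067]), 'eef_rot': array([[ 9.72098180e-01,  2.34574299e-01, -1.64277172e-04],
       [ 2.34574134e-01, -9.72096058e-01,  2.05671757e-03],
       [ 3.22759891e-04, -2.03786658e-03, -9.99997871e-01]]), 'force': array([-0.00074459,  0.28928545,  0.72239404]), 'wrist_torque': array([ 0.02468531,  0.03103442, -0.0361207 ]), 'grasp_force': 0.0, 'grip_width': 85.40693059154273}
```

View pics/top0.png

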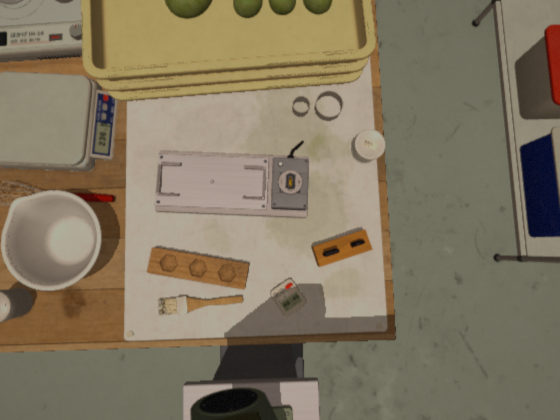

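View pics/scene0.png

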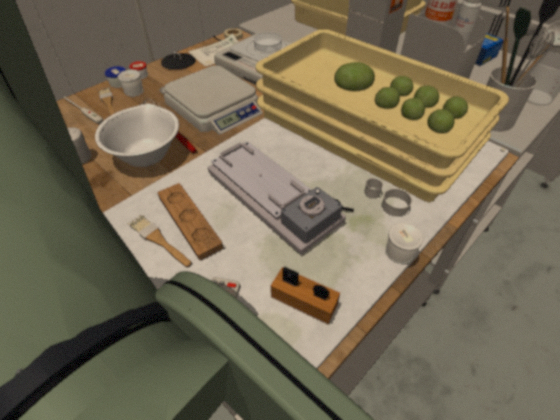

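The top view shows the mould at (198,267), the vibrating table at (232,184) with the key switch at (290,182), and the key stand at (342,247). The scene view agrees and shows both black bows in the stand.

```bash
cat > h.py <<'E'
from plant import ctrl,sensors,optics
import cv2,numpy as np
def down(yaw):  # tool pointing down, closing axis (tool y) at world angle yaw
    c,s=np.cos(yaw),np.sin(yaw); return np.array([[s,c,0],[-c,s,0],[0,0,-1.]])
def cam(n):
    "K, camera-to-world rotation, camera centre"
    c=optics.camera_params(n)
    if n!="wrist": return c["mtx"],c["R"].T,-c["R"].T@c["t"]
    s=sensors.read_state(); T=c["T_tool_cam"]
    return c["mtx"],s["eef_rot"]@T[:3,:3],s["eef_rot"]@T[:3,3]+s["eef_pos"]
def cast(px,z,c):
    K,R,o=c; px=np.atleast_2d(np.asarray(px,float))
    d=np.c_[px,np.ones(len(px))]@np.linalg.inv(K).T@R.T
    return o+d*((z-o[2])/d[:,2])[:,None]
def proj(P,c):
    K,R,o=c; q=(np.atleast_2d(P)-o)@R@K.T; return q[:,:2]/q[:,2:]
def cloud(d,c):
    K,R,o=c; v,u=np.mgrid[:d.shape[0],:d.shape[1]]
    r=np.stack([u,v,np.ones_like(u)],-1)@np.linalg.inv(K).T
    return (r*d[...,None])@R.T+o
def grab(name,n="wrist"):
    c=cam(n); p,d=optics.grab_frame(n); cv2.imwrite(f"pics/{name}.png",p[:,:,::-1])
    np.savez(f"pics/{name}.npz",p=p,d=d,K=c[0],R=c[1],o=c[2]); return p,d,c
def rect(mask,z,c):
    "largest blob -> plane z -> centre, sides, world angle of the long side"
    cs=cv2.findContours(mask.astype(np.uint8),0,cv2.CHAIN_APPROX_NONE)[0]; k=max(cs,key=cv2.contourArea)[:,0]
    (m,(w,h),a)=cv2.minAreaRect(cast(k,z,c)[:,:2].astype(np.float32))
    a=np.radians(a)+(0 if w>h else np.pi/2); return np.array(m),max(w,h),min(w,h),(a+np.pi/2)%np.pi-np.pi/2
E
python3 - <<'E'
from h import *
c=cam("top"); p=cv2.imread("pics/top0.png"); d=np.load("pics/top0.npy")
h=cv2.cvtColor(p,cv2.COLOR_BGR2HSV)
W=cloud(d,c)
for n,(u,v),z in(("mould",(182,266),26),("stand",(328,255),48),("deck",(200,190),46),("switch",(290,182),94)):
    print(n,h[v,u],cast([u,v],z,c).round(),W[v,u].round())
def near(u,v,r): m=np.zeros(p.shape[:2],bool); m[v-r:v+r,u-r:u+r]=1; return m
br=cv2.inRange(h,(5,90,60),(20,255,255))>0
print(rect(br&near(198,267,60)&(np.mgrid[:420,:560][0]<290),26,c)); print(rect(br&near(342,247,40),48,c))
print(rect((abs(W[...,2]-38)<25)&near(232,184,85)&(W[...,2]>22),46,c))
E
```

```text
mould [ 15 161 144] [[427. 154.  26.]] [427. 154.  24.]
stand [ 12 155  56] [[ 444. -189.   48.]] [ 444. -183.   88.]
deck [ 11  37 171] [[604. 107.  46.]] [605. 107.  45.]
switch [ 21 219 142] [[ 609. -104.   94.]] [ 616. -106.   54.]
(array([422.73214722, 116.60700989]), 234.8889617919922, 62.290374755859375, np.float64(1.370669091939257))
(array([ 460.31332397, -221.29067993]), 133.15460205078125, 51.562156677246094, np.float64(-1.2834695079724154))
(array([629.10620117,  30.98075867]), 358.2433166503906, 167.53363037109375, np.float64(1.5027481667275735))
```

```bash
python3 - <<'E'
from h import *
ctrl.move_ptp([560,-40,330],down(-np.pi/2) if 0 else down(np.pi/2))
ctrl.hold(.2)
p,d,c=grab("w1"); s=sensors.read_state(); print(s["t"],s["q"].round(2),s["eef_pos"],c[2])
E
```

```text
Traceback (most recent call last):
  File "scipy/spatial/transform/_rotation.pyx", line 1143, in scipy.spatial.transform._rotation.Rotation.from_matrix
ValueError: Non-positive determinant (left-handed or null coordinate frame) in rotation matrix 0: [[ 1.000000e+00  6.123234e-17  0.000000e+00]
 [-6.123234e-17  1.000000e+00  0.000000e+00]
 [ 0.000000e+00  0.000000e+00 -1.000000e+00]].
```

```bash
sed -i 's/\[\[s,c,0\],\[-c,s,0\]/[[-s,c,0],[c,s,0]/' h.py; python3 - <<'E'
from h import *
ctrl.move_ptp([560,-40,330],down(-np.pi/2))
ctrl.hold(.2)
p,d,c=grab("w1"); s=sensors.read_state(); print(s["t"],s["q"].round(2),s["eef_pos"],c[2])
E
```

```text
2.75 [-0.23  0.13  1.48 -0.    1.53  1.35] [559.96123414 -40.54003288 329.92330941] [629.36337052 -41.79426831 447.50763243]
```

View pics/w1.png

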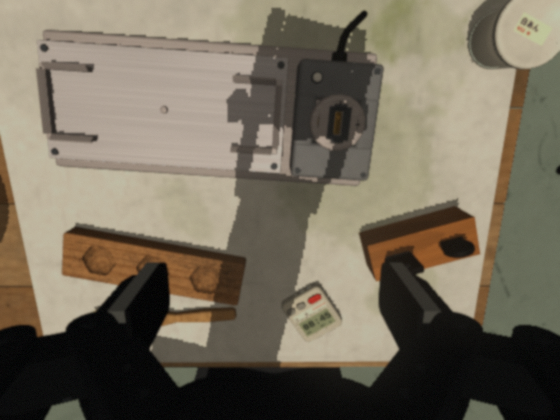

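The wrist view shows the table level in frame with its nest-floor pin at (164,109), deck screws at (44,47), (281,65), (54,152), (274,167) and the switch mouth at (338,123). The stand is at (420,245) with the slim bow at right, and the mould lies across (153,265). The fingers hide one bow.

```bash
python3 - <<'E'
from h import *
z=np.load("pics/w1.npz"); c=(z["K"],z["R"],z["o"]); d=z["d"]; p=z["p"]; W=cloud(d,c); Z=W[...,2]
pr=lambda *a:print(*[x.round(2) if hasattr(x,'round') else [round(float(y),3) if np.ndim(y)==0 else y.round(1) for y in x] if isinstance(x,tuple) else x for x in a])
s=cast([[44,47],[281,65],[54,152],[274,167]],46,c); pr("screws",s[:,:2].round(1).tolist())
pr("pin",cast([164,109],46,c)); pr("hole",cast([338,123],94,c),Z[123,338])
yy,xx=np.mgrid[:420,:560]; up=yy<200
pr("deckZ",np.median(Z[85:100,120:200]),"consoleZ",np.median(Z[150:165,305:340]))
pr("console",rect(up&(Z>70)&(Z<84)&(xx>285)&(xx<385)&(yy>40),76,c))
pr("rails", rect(cv2.dilate((up&(xx<290)&(Z>51)&(Z<66)).astype(np.uint8),np.ones((3,3)))*0+(up&(xx<290)&(Z>51)&(Z<66)),58,c))
r=up&(xx<286)&(Z>51)&(Z<66); P=W[r][:,:2].astype(np.float32); (m,sz,a)=cv2.minAreaRect(P); print("railpts",len(P),m,sz,a)
v=up&(Z>35)&(xx<400)&(Z<100); P=W[v][:,:2].astype(np.float32); print("vib",cv2.minAreaRect(P))
g=(Z>88)&(Z<102)&up&(xx>300)&(xx<380); print("mouth",g.sum(),W[g].mean(0),np.median(W[g],0), cv2.minEnclosingCircle(W[g][:,:2].astype(np.float32)))
h=cv2.cvtColor(p,cv2.COLOR_RGB2HSV); b=(cv2.inRange(h,(5,90,50),(20,255,255))>0)&(yy>200)&(yy<306)&(xx<255)
b&=abs(Z-26)<4
pr("mould",rect(b,26,c))
cr=cv2.resize(p[30:190,20:400],None,fx=2,fy=2,interpolation=2); cr2=cv2.resize(p[200:290,350:490],None,fx=4,fy=4,interpolation=2)
o=np.zeros((600,760,3),np.uint8); o[:320]=cr; o[320:]=0
o[320:600,:560]=cr2[:280]; cv2.imwrite("pics/w1c.png",o[:,:,::-1])
E
```

```text
screws [[686.3, 198.3], [668.5, -49.6], [576.9, 206.7], [559.4, -42.1]]
pin [[623.64  78.24  46.  ]]
hole [[ 610.97 -104.43   94.  ]] 72.75
deckZ 46.13 consoleZ 76.3
console [array([ 610.5, -104.1]), 116.808, 83.186, -0.068]
rails [array([629.6, 178.1]), 80.122, 56.853, -0.069]
railpts 2578 (622.8216552734375, 79.18220520019531) (254.6837615966797, 79.87736511230469) 86.075927734375
vib ((629.20751953125, 31.372360229492188), (362.1982727050781, 150.02468872070312), 88.38893127441406)
mouth 1309 [ 610.72634551 -105.32703618   90.47708786] [ 610.75807053 -105.97282001   89.20118372] ((610.5308837890625, -104.22461700439453), 26.783287048339844)
mould [array([421.6, 116.3]), 233.626, 63.364, 1.37]
```

View pics/w1c.png

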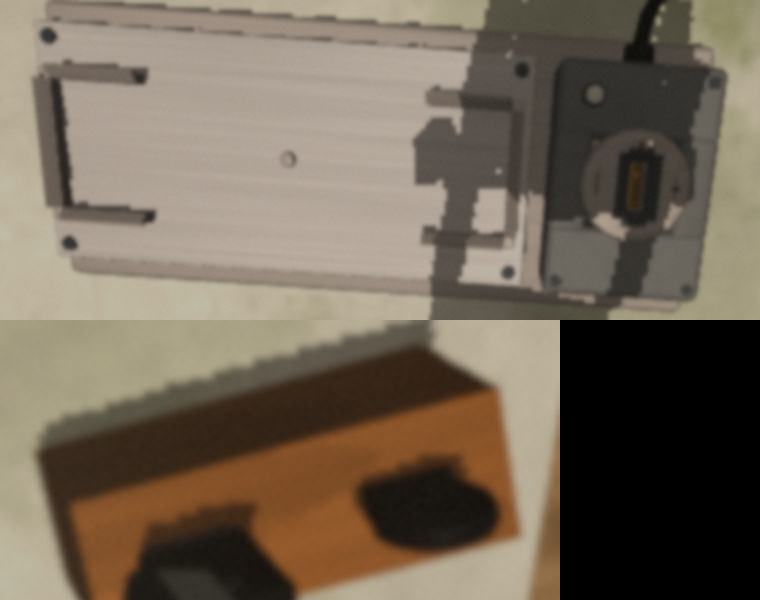

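The crop shows the right bow (about pixel (430,505)) as a round disc and the left one as rectangular with a flat top, so the run key is on the stand's +y side. The nest rails, pin and screws agree on the nest centre within 1 mm. Picking the mould now.

```bash
python3 - <<'E'
from h import *
st=lambda m:(lambda s:print(m,round(s["t"],2),s["eef_pos"].round(1),s["force"].round(1),round(s["grip_width"],1),round(s["grasp_force"],1)))(sensors.read_state())
M=np.array([422.2,116.4]); R=down(1.370-np.pi/2)
ctrl.move_ptp([*M,110],R); st("above")
print(ctrl.move_l([*M,28],vel=100,threshold=12)); st("down")
ctrl.gripper_to(50,60); st("grip")
ctrl.move_l([*M,150],vel=150); st("lift")
N=np.array([623,78.7]); R=down(1.502-np.pi/2)
ctrl.move_ptp([*N,150],R); ctrl.hold(.2); st("over nest"); grab("w2"); grab("t2","top")
E
```

```text
above 3.91 [423.8 116.2 111. ] [-0.3  0.1  0.2] 85.3 0.0
False
down 4.88 [422.9 116.4  28.5] [0.5 0.3 0.3] 85.4 0.0
grip 5.22 [423.  116.5  29. ] [-1.6  0.8  5.8] 60.5 66.4
lift 6.19 [421.1 116.3 148.9] [ 0.   0.3 -2.3] 60.8 65.4
over nest 7.22 [621.6  79.3 150. ] [ 0.2 -0.2 -0.6] 61.0 65.4
```

```bash
python3 - <<'E'
from h import *
for n in("t2",):
    z=np.load(f"pics/{n}.npz"); c=(z["K"],z["R"],z["o"]); p=z["p"]; h=cv2.cvtColor(p,cv2.COLOR_RGB2HSV); W=cloud(z["d"],c)
    yy,xx=np.mgrid[:420,:560]; b=(cv2.inRange(h,(5,90,40),(20,255,255))>0)&(xx>130)&(xx<330)&(yy>120)&(yy<260)&(W[...,2]>110)
    P=W[b]; print(len(P),P.min(0),P.max(0))
E
cat > /dev/null; python3 -c "
import cv2,numpy as np
a=cv2.imread('pics/w2.png');b=cv2.imread('pics/t2.png')[90:300,120:400]
o=np.zeros((420,800,3),np.uint8);o[:300,:400]=cv2.resize(a,(400,300));o[:300,400:]=cv2.resize(b,(400,300));cv2.imwrite('pics/c2.png',o[:300])"
```

```text
2224 [459.62250675 -60.77370101 122.13250239] [655.79544283 197.41384719 943.40843242]
```

View pics/c2.png

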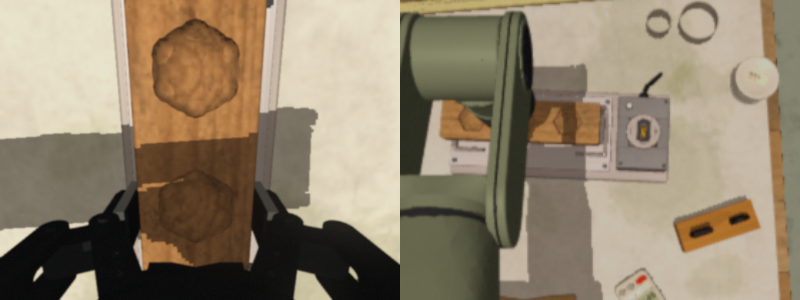

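The mould hangs straight between the pads (left half) and its +y end is at y = 197.4, as expected for a centred grasp. Lowering it.

```bash
python3 - <<'E'
from h import *
st=lambda m:(lambda s:print(m,round(s["t"],2),s["eef_pos"].round(1),s["force"].round(1),round(s["grip_width"],1),round(s["grasp_force"],1)))(sensors.read_state())
N=np.array([623,78.7])
ctrl.move_l([*N,95],vel=80); ctrl.hold(.3); st("pre")
e=sensors.read_state()["eef_pos"][:2]-N; C=N-e
ctrl.move_l([*C,90],vel=40); ctrl.hold(.2); st("corr")
print(ctrl.move_l([*C,73.5],vel=25,threshold=8)); st("down"); ctrl.hold(.2); st("held")
grab("w3")
E
```

```text
pre 8.47 [623.4  78.7  95.6] [ 0.3 -0.5 -1.4] 61.1 65.4
corr 8.94 [622.7  78.7  90. ] [ 0.2  0.2 -1.4] 60.4 65.4
True
down 9.53 [622.6  78.6  75.1] [0.6 0.2 3.3] 60.6 66.1
held 9.72 [622.6  78.7  75.1] [-0.4 -0.1  5.5] 60.4 66.3
```

```bash
python3 - <<'E'
from h import *
st=lambda m:(lambda s:print(m,round(s["t"],2),s["eef_pos"].round(1),s["force"].round(1),round(s["grip_width"],1),round(s["grasp_force"],1)))(sensors.read_state())
ctrl.gripper_to(80); ctrl.hold(.2); st("open")
p=sensors.read_state()["eef_pos"]; ctrl.move_l([p[0],p[1],170],vel=120)
# view both the mould and the stand from above the stand
K=np.array([460.3,-221.3])+33*np.array([-.283,.959]); print(K)
ctrl.move_ptp([500,-40,300],down(-np.pi/2)); ctrl.hold(.3)
_,d,c=grab("w4"); st("view"); W=cloud(d,c); z=np.load("pics/w4.npz"); h=cv2.cvtColor(z["p"],cv2.COLOR_RGB2HSV)
b=(cv2.inRange(h,(5,90,40),(20,255,255))>0)&(abs(W[...,2]-72)<14)&(W[...,1]>-60)&(W[...,0]>560); P=W[b]
A=np.c_[P[:,:2]-P[:,:2].mean(0),np.ones(len(P))]; print("top plane",len(P),np.linalg.lstsq(A,P[:,2],rcond=None)[0]); print(rect(b,72,c))
E
```

```text
open 10.31 [621.   78.7  73.5] [-1.   0.6  1.2] 80.1 0.0
[ 450.961 -189.653]
view 12.76 [500.1 -39.8 299.6] [ 0.7 -1.1 -0.3] 79.8 0.0
top plane 19312 [-8.48926253e-04 -1.05387828e-03  7.01690877e+01]
(array([621.05389404,  78.54112244]), 234.16851806640625, 62.09788513183594, np.float64(1.504532085183763))
```

View pics/w4.png

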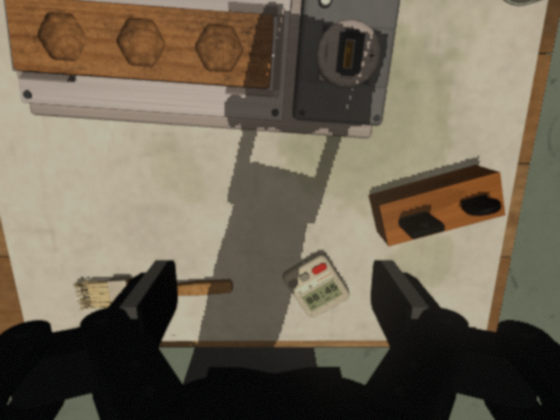

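The view shows the mould lying level in the nest (top plane slope about 0.001, centre (621,78.5)) and both keys in the stand, the rectangular bow at (422,222) and the round one at (481,205). Next comes a closer look at the key from the grasp orientation.

```bash
python3 - <<'E'
from h import *
z=np.load("pics/w4.npz"); c=(z["K"],z["R"],z["o"]); W=cloud(z["d"],c); v=cv2.cvtColor(z["p"],cv2.COLOR_RGB2HSV)[...,2]
near=np.hypot(W[...,0]-460,W[...,1]+221)<80
b=near&(W[...,2]>46)&(W[...,2]<52)&(v>60); print("stand",cv2.minAreaRect(W[near&(abs(W[...,2]-48)<3)][:,:2].astype(np.float32)))
ctrl.move_ptp([451,-190,170],down(.287)); ctrl.hold(.3)
_,d,c=grab("w5"); W=cloud(d,c); z=np.load("pics/w5.npz")
near=np.hypot(W[...,0]-460,W[...,1]+221)<80
k=near&(W[...,2]>82)&(W[...,2]<95); n,l,s,_=cv2.connectedComponentsWithStats(k.astype(np.uint8))
for i in range(1,n):
    if s[i,4]>40: P=W[l==i]; print(s[i],P.mean(0).round(1),cv2.minAreaRect(P[:,:2].astype(np.float32)),P[:,2].max())
print(sensors.read_state()["eef_pos"],sensors.read_state()["t"])
E
```

```text
stand ((457.5390930175781, -224.04281616210938), (51.28443908691406, 130.92404174804688), 16.58890724182129)
[261 197  18  56 909] [ 448.1 -191.1   89.2] ((448.1905822753906, -192.20703125), (10.335203170776367, 33.17971420288086), 16.631258010864258) 92.2046336919779
[ 451.07825678 -189.91802409  170.089256  ] 14.9917
```

View pics/w5.png

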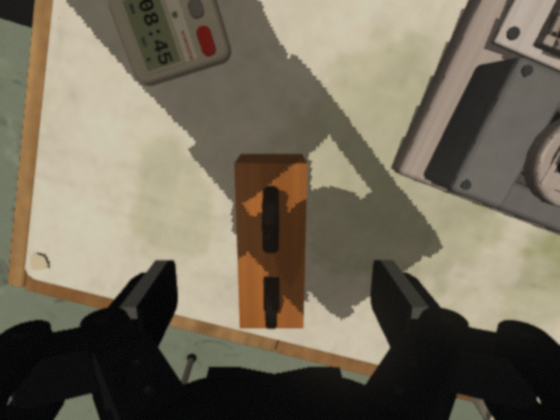

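The wrist picture shows the stand end-on with the rectangular bow seen edge-on at (271,218), between the jaws, and the round one at (271,300). A quick consistency check of that offset comes before the grasp.

```bash
python3 - <<'E'
from h import *
z=np.load("pics/w5.npz"); c=(z["K"],z["R"],z["o"]); s=sensors.read_state()
T=optics.camera_params("wrist")["T_tool_cam"]; print(s["eef_rot"].round(4).tolist(), s["eef_pos"])
R0=c[1]@T[:3,:3].T; print(R0.round(4).tolist(),(c[2]-R0@T[:3,3]))
W=cloud(z["d"],c); print(z["d"][225,270],W[225,270],cast([270,225],90,c), R0.T@(W[225,270]-s["eef_pos"]))
E
```

```text
[[-0.2833, 0.959, 0.0001], [0.959, 0.2833, -0.0001], [-0.0001, 0.0001, -1.0]] [ 451.07825678 -189.91802409  170.089256  ]
[[-0.2833, 0.959, 0.0002], [0.959, 0.2833, -0.0001], [-0.0001, 0.0001, -1.0]] [ 451.09991344 -189.90957612  170.11185933]
208.09554 [ 448.10901396 -190.48321696   90.90434672] [[ 448.18752991 -190.78810357   90.        ]] [ 0.31044246 -3.01960148 79.18441346]
```

```bash
python3 - <<'E'
from h import *
p=optics.camera_params("wrist"); print(p["mtx"].round(2).tolist(),p["T_tool_cam"].round(3).tolist()); z=np.load("pics/w5.npz"); print(z["K"].round(2).tolist())
p=optics.camera_params("wrist"); print(p["T_tool_cam"].round(3).tolist())
E
```

```text
[[354.07, 0.0, 273.8], [0.0, 354.07, 205.07], [0.0, 0.0, 1.0]] [[-0.0, -0.961, -0.275, 68.768], [1.0, 0.0, -0.001, -0.605], [0.001, -0.275, 0.961, -117.652], [0.0, 0.0, 0.0, 1.0]]
[[354.07, 0.0, 273.8], [0.0, 354.07, 205.07], [0.0, 0.0, 1.0]]
[[-0.0, -0.961, -0.275, 68.768], [1.0, 0.0, -0.001, -0.605], [0.001, -0.275, 0.961, -117.652], [0.0, 0.0, 0.0, 1.0]]
```

```bash
python3 - <<'E'
from h import *
st=lambda m:(lambda s:print(m,round(s["t"],2),s["eef_pos"].round(1),s["force"].round(1),round(s["grip_width"],1),round(s["grasp_force"],1)))(sensors.read_state())
K=np.array([448.2,-192.0])
ctrl.gripper_to(45); ctrl.move_l([*K,110],down(.290),vel=100); ctrl.hold(.2)
C=2*K-sensors.read_state()["eef_pos"][:2]
print(ctrl.move_l([*C,78],vel=70,threshold=12)); ctrl.hold(.2); st("down")
ctrl.gripper_to(0,25); st("touch"); ctrl.gripper_to(0,110); ctrl.hold(.2); st("grip")
ctrl.move_l([*C,175],vel=120); st("lift")
ctrl.move_ptp([611,-104.3,185],down(1.502)); ctrl.hold(.4); st("over"); p,d,c=grab("w6")
for _ in range(2): print(optics.camera_params("wrist")["T_tool_cam"][:3,3])
E
```

```text
False
down 17.18 [ 448.  -191.9   78.4] [-0.4 -0.5 -0.5] 45.1 0.0
touch 17.58 [ 447.9 -191.7   78.3] [ 1.2  0.9 -0. ] 9.5 30.4
grip 18.0 [ 448.  -191.9   78.4] [ 0.6 -1.3  4.8] 8.6 107.2
lift 18.96 [ 446.7 -191.2  174. ] [-0.2  0.1 -0.9] 8.9 107.5
over 20.26 [ 610.7 -104.8  185.3] [-0.2  0.  -1.9] 8.8 107.5
[  69.94485933   -1.09014223 -117.65175517]
[  69.94485933   -1.09014223 -117.65175517]
```

View pics/w6.png

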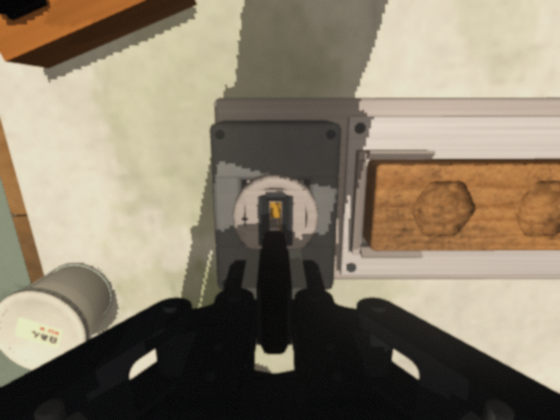

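```bash
python3 - <<'E'
from h import *
z=np.load("pics/w6.npz"); c=(z["K"],z["R"],z["o"]); p=z["p"]; d=z["d"]; W=cloud(d,c)
s=sensors.read_state(); e=s["eef_pos"]; R=s["eef_rot"]
print(s["eef_rot"].round(4).tolist())
for n,t in(("bow",9.4),("bowbot",30.4),("necklow",50.4),("tip",74.4)): print(n,(e+R@[0,0,t]).round(1),proj(e+R@[0,0,t],c).round(1))
print("hole",proj([611,-104.3,94],c))
Z=W[...,2]; yy,xx=np.mgrid[:420,:560]
g=(Z>86)&(Z<98)&(abs(xx-276)<60)&(yy>160)&(yy<270); P=W[g]
print("collar",len(P),P[:,2].mean(),cv2.minEnclosingCircle(P[:,:2].astype(np.float32)),cv2.minAreaRect(P[:,:2].astype(np.float32)))
for v in range(185,350,8): print(v,[int(x) for x in Z[v,258:296:4]])
m=cv2.resize(p[160:360,216:336],None,fx=4,fy=4,interpolation=2)
m=np.clip(m.astype(float)*2,0,255).astype(np.uint8)[:600]; cv2.imwrite("pics/w6c.png",m[:,:,::-1])
E
```

```text
[[-0.9976, 0.0695, 0.0002], [0.0695, 0.9976, -0.0001], [-0.0002, -0.0001, -1.0]]
bow [ 610.8 -104.7  175.8] [[277.  286.5]]
bowbot [ 610.8 -104.7  154.8] [[276.6 263.7]]
necklow [ 610.8 -104.7  134.8] [[276.3 246.7]]
tip [ 610.8 -104.7  110.8] [[276.  230.6]]
hole [[276.51491093 221.53797341]]
collar 4200 88.99832659108186 ((610.509033203125, -105.46631622314453), 27.515207290649414) ((607.9144287109375, -104.90882873535156), (54.09105682373047, 48.446834564208984), 85.1539306640625)
185 [87, 88, 86, 86, 88, 86, 88, 87, 88, 88]
193 [88, 88, 94, 94, 93, 93, 93, 87, 88, 88]
201 [93, 92, 90, 88, 88, 88, 89, 92, 94, 87]
209 [93, 92, 90, 54, 53, 52, 88, 91, 94, 87]
217 [93, 93, 91, 71, 54, 53, 87, 92, 93, 87]
225 [92, 92, 91, 130, 131, 128, 88, 92, 93, 87]
233 [93, 94, 159, 160, 161, 161, 158, 92, 94, 87]
241 [93, 163, 169, 169, 169, 169, 167, 159, 94, 87]
249 [164, 173, 178, 178, 177, 177, 177, 164, 165, 163]
257 [173, 182, 184, 186, 185, 185, 185, 180, 171, 172]
265 [179, 190, 191, 192, 191, 192, 190, 188, 180, 180]
273 [186, 195, 196, 196, 196, 195, 196, 195, 185, 186]
281 [192, 195, 196, 197, 196, 197, 302, 195, 193, 192]
289 [197, 195, 196, 197, 197, 195, 197, 195, 197, 198]
297 [197, 195, 197, 196, 197, 196, 197, 194, 197, 204]
305 [196, 195, 196, 196, 196, 197, 195, 195, 197, 206]
313 [197, 196, 195, 196, 196, 196, 196, 194, 197, 206]
321 [197, 196, 195, 196, 196, 197, 196, 195, 196, 206]
329 [197, 196, 196, 196, 197, 196, 196, 196, 197, 206]
337 [197, 196, 197, 196, 195, 197, 195, 196, 197, 206]
345 [-1, 195, 196, 197, 196, 196, 196, 195, 0, 207]
```

View pics/w6c.png

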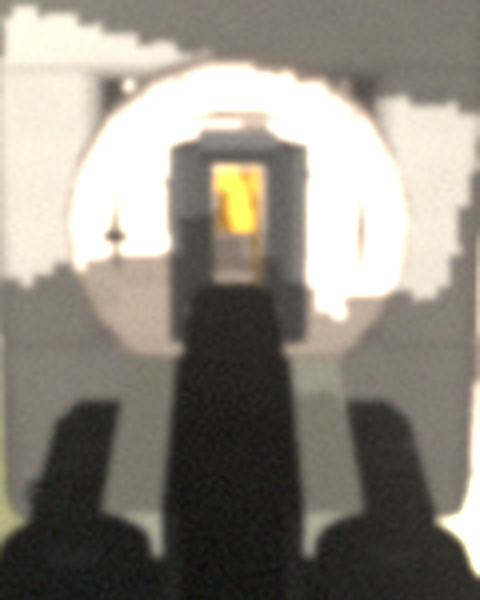

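The enlarged crop shows the key edge-on above the slot, key axis at column ~275 and slot centre at column ~275.6, with the mouth rim spanning rows 192–245. Lateral offset is well below 1 mm, so I insert.

```bash
cat >> h.py <<'E'
def st(m):
    s=sensors.read_state(); print(m,round(s["t"],2),s["eef_pos"].round(1),s["force"].round(1),s["wrist_torque"].round(2),round(s["grip_width"],1),round(s["grasp_force"],1))
E
python3 - <<'E'
from h import *
H=np.array([610.3,-104.4]); ctrl.gripper_to(0,120)
ctrl.move_l([*H,172],down(1.502),vel=40); ctrl.hold(.3); st("pre")
C=2*H-sensors.read_state()["eef_pos"][:2]
for z in (160,150,143,137,132,128.5):
    r=ctrl.move_l([*C,z],vel=30,threshold=22); st(f"{z} {r}")
    if r: break
E
```

```text
pre 21.3 [ 610.5 -104.5  172.3] [-0.2  0.3 -0.5] [0.02 0.03 0.03] 8.4 116.8
160 False 21.85 [ 609.9 -104.3  159.7] [-0.  -0.4 -0.5] [-0.04  0.06  0.02] 8.3 116.8
150 False 22.33 [ 610.2 -104.3  149.8] [ 0.6 -0.2 -0.9] [-0.04 -0.19  0.02] 8.3 116.8
143 False 22.72 [ 610.2 -104.5  142.8] [ 1.3 -0.3 -0.2] [-0.11 -0.25  0.05] 8.7 117.2
137 False 23.07 [ 611.  -104.3  137.3] [ 3.5 -0.2 -1.1] [ 0.04 -0.76 -0.01] 8.9 117.2
132 False 23.38 [ 611.1 -104.2  132.3] [ 4.9 -0.2 -0.5] [ 0.17 -1.04  0.06] 8.6 117.2
128.5 False 23.65 [ 610.9 -104.3  128.9] [4.1 0.4 1.4] [ 0.19 -0.98  0.03] 8.8 117.2
```

```bash
python3 - <<'E'
from h import *
C=np.array([611.3,-104.4])
ctrl.move_l([*C,128.5],vel=20); st("centre")
r=ctrl.move_l([*C,122],vel=15,threshold=20); st(r); ctrl.hold(.2); st("hold")
p,d,c=grab("w7"); grab("s7","scene")
a=np.clip(p[150:400,190:360].astype(float)*2,0,255).astype(np.uint8); b=np.load("pics/s7.npz")["p"][160:285,255:425]
o=np.hstack([cv2.resize(a,(400,588)),cv2.resize(b,(400,294))[np.r_[0:294,0:294]]]); cv2.imwrite("pics/c7.png",o[:,:,::-1])
W=cloud(d,c); print(W[[260,280,300],275][:, 2].round(), proj(sensors.read_state()["eef_pos"]-[0,0,30],c))
E
```

```text
centre 23.9 [ 611.2 -104.3  128.6] [2.5 1.8 3.1] [ 0.23 -0.53  0.04] 9.0 117.5
True 24.23 [ 611.5 -104.3  128.2] [-1.5  0.4  4.4] [0.1  0.21 0.  ] 8.8 117.7
hold 24.43 [ 611.5 -104.3  128.2] [-2.1  0.4  5.2] [-0.    0.54  0.  ] 8.5 117.7
[131. 141. 140.] [[276.2921551  264.10783764]]
```

View pics/c7.png

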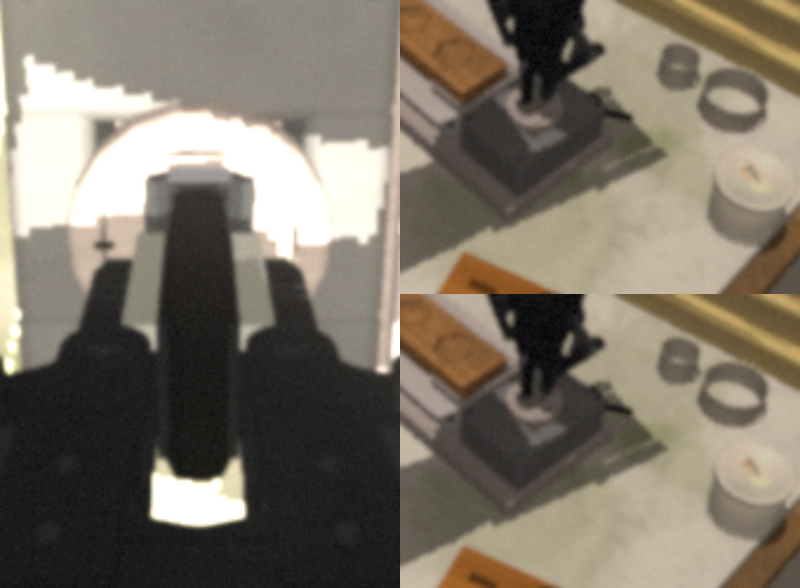

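Depth puts the bow top at z ≈ 140. That is where a fully home key should be (tip at 54), so the key has not slipped and it stopped on the slot bottom. Turning clockwise in steps while watching forces.

```bash
python3 - <<'E'
from h import *
C=[611.2,-104.3,127.8]
ctrl.move_l(C,vel=20); st("push")
for a in (.15,.3,.6,.9,1.2,1.4,1.5,1.56):
    ctrl.move_l(C,down(1.502-a),vel=20); ctrl.hold(.1); s=sensors.read_state(); y=s["eef_rot"][:,1]
    st(f"{a} act {1.502-np.arctan2(y[1],y[0]):.3f}")
    if np.linalg.norm(s["force"])>25 or abs(s["wrist_torque"][2])>.8: break
E
```

```text
push 24.8 [ 611.1 -104.3  128.3] [-0.1  1.8  6. ] [0.19 0.02 0.03] 8.8 118.2
0.15 act 0.150 25.2 [ 611.3 -104.4  128.3] [0.  0.8 5.9] [ 0.14 -0.05  0.01] 8.8 118.0
0.3 act 0.300 25.6 [ 611.2 -104.4  128.3] [-0.5  0.5  6.6] [ 0.15 -0.04  0.09] 8.2 117.9
0.6 act 0.600 26.15 [ 611.1 -104.4  128.3] [-0.8  1.2  5. ] [0.13 0.05 0.08] 8.5 117.9
0.9 act 0.900 26.7 [ 611.  -104.4  128.3] [0.1 0.9 6.5] [ 0.18  0.1  -0.  ] 9.0 117.9
1.2 act 1.200 27.25 [ 610.8 -104.4  128.3] [-0.6  1.4  7.7] [0.21 0.25 0.12] 8.6 118.0
1.4 act 1.400 27.7 [ 610.7 -104.3  128.2] [-1.3  1.2  7. ] [0.21 0.23 0.07] 8.9 118.1
1.5 act 1.500 28.05 [ 610.8 -104.3  128.3] [-1.5  0.4  6.7] [0.14 0.21 0.2 ] 8.5 118.0
1.56 act 1.559 28.4 [ 611.1 -104.3  128.3] [0.7 0.8 6. ] [0.22 0.05 0.16] 8.6 117.9
```

```bash
python3 - <<'E'
from h import *
C=[611.2,-104.3,127.8]
for a in (1.59,1.62):
    ctrl.move_l(C,down(1.502-a),vel=20); ctrl.hold(.4)
    T=np.mean([(ctrl.hold(.02),sensors.read_state()["wrist_torque"][2])[1] for _ in range(15)]); st(f"{a} Tz {T:.3f}")
    if abs(T)>.35: break
E
```

```text
1.59 Tz 0.270 29.3 [ 611.3 -104.3  128.3] [-0.2  0.5  5.5] [ 0.23 -0.06  0.28] 8.6 117.9
1.62 Tz 0.454 30.2 [ 611.3 -104.3  128.3] [0.4 1.8 5.7] [ 0.19 -0.05  0.43] 8.8 118.0
```

The torque now climbs past the spring's 0.1 Nm, so the plug is on its stop with the key held. Handing in.

```bash
python3 - <<'E'
from h import *
ctrl.hold(.5); st("end"); print(ctrl.finish_job())
E
```

```text
end 30.7 [ 611.3 -104.3  128.3] [0.4 1.1 5.8] [ 0.18 -0.08  0.42] 8.8 118.0
the job is handed in; nothing more can be done
None
```

I handed the job in at 30.7 s of the 72 s allowed: the mould is flat in the nest and released, and the rectangular-bow key is fully in, turned clockwise to its stop, and still gripped against the spring; the verdict was not shown to me.

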